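Index the sample carousel to bring the urgent sample to the reader

ROBOT

A 6-joint arm with a two-finger parallel gripper is mounted at the origin on the work surface. World frame = base frame: x ahead of the robot, y to its left, z up, the work surface at z = 0. Lengths are in m, angles in rad, forces in N, time in s.
With the tool pointing down it reaches from about 0.35 to 0.975 m from the base axis. Payload 7.1 kg.
Tool frame: the origin (TCP) lies midway between the tips of the shut fingers; the grasp point (between the pads) lies 19 mm behind it; z points along the fingers, x is the direction in which the jaws open and shut, and the axes are right-handed (so a half turn about z gives the same grasp; the last joint's range is limited). The gripper opens to 88 mm and grips with 3 to 60 N. Pads are 20 mm wide; open, the fingers measure 115 mm over their backs; the gripper's body (75 mm by 178 mm) begins 61 mm behind the grasp point.
Start: joints at [1.186, 0.423, 1.63, -0, 1.089, -0.019], TCP at [0.224, 0.584, 0.223] pointing down, gripper open.
Joint ranges: [-3, 3], [-0.9, 2.11], [0.09, 2.58], [-1.31, 4.45], [0.11, 2.69], [-2.54, 2.54]. Speed limits (rad/s): [2.39, 2.39, 3.01, 3.14, 3.14, 3.14].

INTERFACE

Orientations are given as a unit quaternion [w, x, y, z].
In Python, from station import move_pose, movel, movej, command_gripper, wait, inverse_kinematics, read_camera, camera_info, MotionError, job_done, get_time, get_joint_pos, get_qvel, get_effort, get_tcp_pos, get_ee_rot, get_ft_force, get_ft_torque, get_grip_width gives the robot as it stands. Calls block until the motion is done:
- move_pose(position, orientation): joint-space move of the TCP to a pose.
- movel(position, frame=None, v=0.15, until_force=None): straight line of the TCP; frame=None keeps the orientation; v is the mean speed in m/s. With until_force (N) it stops when the force on the tool has changed by that much, and returns True; else False.
- movej(angles): joint-space move.
- command_gripper(opening): opening from 0.0 (shut) to 1.0 (fully open); the grip force is fixed at half the most; returns when the fingers have stopped.
- wait(seconds).
- inverse_kinematics(position, orientation): joint angles nearest the present ones, or None.
- read_camera(name): name is "side" or "top"; returns the picture (400x640x3 uint8, red, green, blue); there is no depth.
- camera_info(name): a dict with "intrinsics" (3x3 intrinsics, pixels), "dist" ([k1, k2, p1, p2, k3] as OpenCV has them; the pictures are not rectified), "T" (4x4, takes a point from camera to world coordinates). Camera axes: x right, y up, looking along -z (the intrinsics and any distortion apply to the point x, -y, -z); pixel columns grow to the right and rows downward; lengths in m; the calibration is good to about 2 mm. A picture is of the moment at which its call begins. camera_info takes no time and is no camera call.
A pose or a line that the arm cannot do raises MotionError and nothing moves.
- job_done(): hands the job in, once; it reports no verdict.
Readings, each from a call of its own:
- get_time(): time.
- get_joint_pos(): joint angles.
- get_qvel(): joint speeds.
- get_effort(): joint torques, N m.
- get_tcp_pos(): TCP position.
- get_ee_rot(): TCP orientation.
- get_ft_force(): force on the tool from outside, world axes, zero at the start.
- get_ft_torque(): the same for the moment, N m.
- get_grip_width(): opening from 0.0 (shut) to 1.0 (fully open).
Only numpy, scipy, OpenCV 4.12 (cv2) and the standard library are available. Lean on these libraries where they do the work, as an engineer would, in place of code of your own. Each camera call takes 0.05 s, during which the arm holds its last target. There are 200 camera calls.

TASK

In the clinical laboratory, turn the black sample carousel one station anticlockwise (seen from above, the way the yellow arrow points) so that the red-capped cup clicks home in front of the reader with the green window; it has a yellow finger post to push it round by. Do not let it run on past that station, and leave the grey reagent carousel as it is.

Things in the scene. Friction and masses are not known exactly. Their poses are not given: they have to be found in the camera images.
- sample_rotor (a joint): turn of the sample carousel's black disc, rad, anticlockwise positive; about 0 at the start, next station 1.047 (60 degrees). A detent resists with up to about 5 N at the post for half a station, then draws the disc on and clicks it home by itself, well damped; going on past that station takes as much again. On the disc: six capped cups (23 mm wide, 12 tall, 55 mm from the axis), one red
- sample_post (a point): middle of the yellow finger post near the disc's rim: an upright round pin 16 mm in diameter, 45 mm tall, 80 mm from the axis, moving with the disc; this point is on its centre line 22 mm above the disc (84 mm above the work surface, post top at 107 mm). Nothing else on the disc is taller than 12 mm; the post sweeps along the side opposite the reader
- sample_axis (a point): centre of the sample carousel's disc (radius 92 mm), on its axis, level with the disc's upper face 62 mm above the work surface; fixed. White base 270 x 240 mm, 46 mm high; the reader, a grey box 70 mm tall with a green window, stands on it just outside the disc, on the side away from the robot. May stand left or right, turned a little
- reagent_rotor (a joint): turn of the reagent carousel's disc, rad, anticlockwise positive; about 0 at the start and to stay there. Bystander of the same build and size, left or right of the sample carousel: light grey disc with six squat amber bottles (blue caps), a blue finger post, and a round white column on its white base

How it is judged:
At the end, for the whole second after the job is handed in: The sample carousel rests within 10 degrees of the next station (one station, 60 degrees, anticlockwise of its start; red-capped cup at the reader) and is not moving; the reagent carousel is within 10 degrees of its starting station (value of joint sample_rotor between 0.872 and 1.222 rad and velocity of joint sample_rotor between -0.05 and 0.05 rad/s and value of joint reagent_rotor between -0.175 and 0.175 rad); the robot touches nothing.
It fails at once if the sample carousel is pushed on well past the next station (more than 27 degrees beyond it) (value of joint sample_rotor above 1.52 rad).
It fails at once if the reagent carousel is turned more than 15 degrees either way (value of joint reagent_rotor above 0.262 rad or value of joint reagent_rotor below -0.262 rad).
It also fails if it takes over 29 s, if anything falls off the work surface, if the arm or the gripper's body presses on something with over 40 N, if the wrist force passes 120 N, or if a joint passes its speed limit or range.

## Working session

There is one attempt and no reset: what is moved stays moved. The work goes in short steps, each a Python script; the robot and the scene stay as the last script left them, time stands still between calls to the robot, and variables do not carry over. Pictures are saved under pics/ and viewed, about 8 in all and at most 12, crops included, and the job is handed in when it is done.

```bash
mkdir -p pics; ls; python3 - <<'E'
from station import *
import cv2,numpy as np
for n in("top","side"):
    im=read_camera(n); cv2.imwrite(f"pics/{n}0.png",im[:,:,::-1]); c=camera_info(n); print(n,np.round(c["intrinsics"],1),c["dist"],np.round(c["T"],3))
print(get_time())
E
```

```text
pics
top [[500.7   0.  319.8]
 [  0.  500.7 197.7]
 [  0.    0.    1. ]] [-0.03194877  0.          0.          0.          0.        ] [[-0.012  0.986 -0.167  0.377]
 [-1.    -0.008  0.022  0.015]
 [ 0.021  0.167  0.986  0.932]
 [ 0.     0.     0.     1.   ]]
side [[369.9   0.  320.6]
 [  0.  369.9 200.3]
 [  0.    0.    1. ]] [-0.01267686  0.          0.          0.          0.        ] [[-0.919  0.274 -0.283  0.328]
 [-0.394 -0.659  0.64   0.424]
 [-0.011  0.7    0.714  0.585]
 [ 0.     0.     0.     1.   ]]
0.1
```

View pics/top0.png

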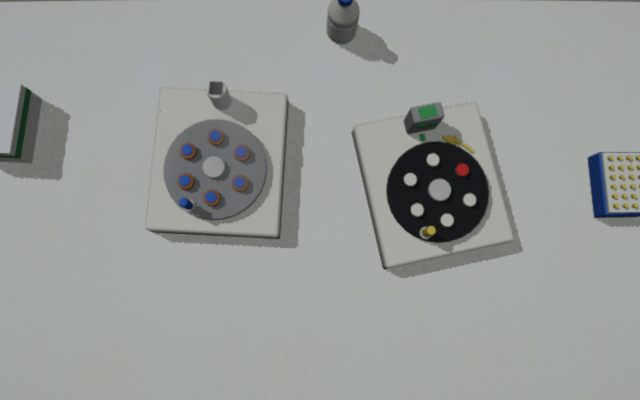

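View pics/side0.png

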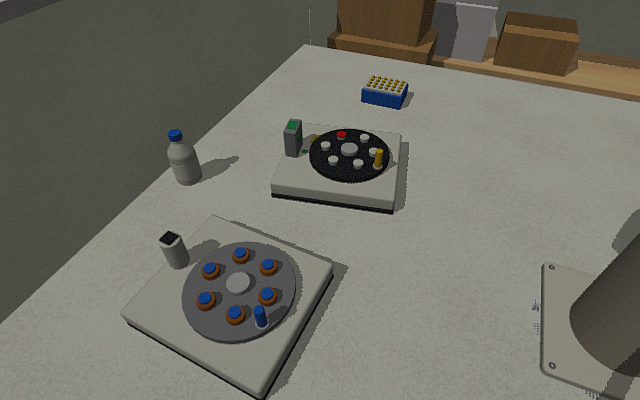

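Both views are clear. In the top view the black sample carousel is at about (438,190), with the yellow post top at (431,230), the red cup at (462,170) and the reader at (427,115). The reagent carousel is well away, at (214,168). Next I'll measure the axis and post.

```bash
cat > h.py <<'E'
from station import *
import cv2,numpy as np
def ray(n,uv):
    c=camera_info(n); T=np.array(c["T"])
    p=cv2.undistortPoints(np.array([[uv]],float),np.array(c["intrinsics"]),np.array(c["dist"]))[0,0]
    return T[:3,3],T[:3,:3]@np.array([p[0],-p[1],-1])
def onplane(n,uv,z):
    o,d=ray(n,uv); return o+d*(z-o[2])/d[2]
def blob(mask,roi):
    m=np.zeros(mask.shape,np.uint8); x0,y0,x1,y1=roi; m[y0:y1,x0:x1]=mask[y0:y1,x0:x1]
    cs=cv2.findContours(m,cv2.RETR_EXTERNAL,cv2.CHAIN_APPROX_NONE)[0]
    return max(cs,key=cv2.contourArea)
def hsv(im): return cv2.cvtColor(im,cv2.COLOR_RGB2HSV)
E
python3 - <<'E'
from h import *
t=cv2.imread("pics/top0.png")[:,:,::-1].copy(); s=cv2.imread("pics/side0.png")[:,:,::-1].copy()
for n,im,rd,rp in(("top",t,(380,135,495,248),(415,215,450,245)),("side",s,(305,125,395,185),(365,140,392,175))):
    h=hsv(im)
    c=blob((h[...,2]<60).astype(np.uint8),rd); hull=cv2.convexHull(c)[:,0]
    P=np.array([onplane(n,p,.062) for p in hull.astype(float)])
    A=np.c_[2*P[:,:2],np.ones(len(P))]; sol=np.linalg.lstsq(A,(P[:,:2]**2).sum(1),rcond=None)[0]
    r=np.sqrt(sol[2]+sol[0]**2+sol[1]**2); print(n,"axis",sol[:2],"r",r)
    m=((h[...,0]>18)&(h[...,0]<35)&(h[...,1]>140)&(h[...,2]>60)).astype(np.uint8)
    p=blob(m,rp)[:,0]; x,y,w,hh=cv2.boundingRect(p); print("post bbox",x,y,w,hh,"centre@84",onplane(n,p.mean(0),.084), "top pix@107",onplane(n,(x+w/2,y+w*.3),.107))
    q=onplane(n,p.mean(0),.084)[:2]-sol[:2]; print("r,ang",np.hypot(*q),np.degrees(np.arctan2(q[1],q[0])))
    m=(((h[...,0]<8)|(h[...,0]>172))&(h[...,1]>150)&(h[...,2]>80)).astype(np.uint8)
    q=onplane(n,blob(m,rd)[:,0].mean(0),.072)[:2]-sol[:2]; print("red r,ang",np.hypot(*q),np.degrees(np.arctan2(q[1],q[0])))
big=cv2.resize(t[205:250,400:470],None,fx=8,fy=8,interpolation=cv2.INTER_NEAREST); cv2.imwrite("pics/crop1.png",big[:,:,::-1])
E
```

```text
top axis [ 0.53492658 -0.21472792] r 0.09071576397891351
post bbox 423 226 13 10 centre@84 [ 0.46171091 -0.19084455  0.084     ] top pix@107 [ 0.46098185 -0.18591697  0.107     ]
r,ang 0.07701266116570843 161.93337939618917
red r,ang 0.05672608012663714 -49.18918183653883
side axis [ 0.536194   -0.20681547] r 0.09446455862820867
post bbox 374 148 9 19 centre@84 [ 0.46418648 -0.19055759  0.084     ] top pix@107 [ 0.46366083 -0.18378612  0.107     ]
r,ang 0.0738200698154121 167.2770681940595
red r,ang 0.0625674244583285 -52.762065758803075
```

View pics/crop1.png

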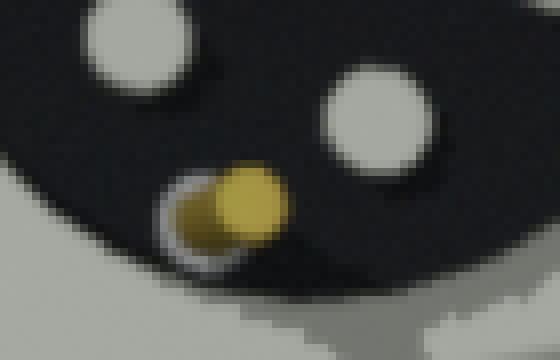

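```bash
python3 - <<'E'
from h import *
a=np.array([.535,-.2147])
for uv,z in(((430.9,229.9),.107),((425,232),.063)):
    p=onplane("top",uv,z); q=p[:2]-a; print(p,np.hypot(*q),np.degrees(np.arctan2(q[1],q[0])))
q0=np.array(get_ee_rot()); print(q0)
from scipy.spatial.transform import Rotation as R
print(R.from_quat(q0[[1,2,3,0]]).as_matrix().round(2))
p=onplane("top",(427,125),.1)
print("reader",p)
E
```

```text
[ 0.46095711 -0.18826525  0.107     ] 0.07862026187838796 160.35245066620385
[ 0.46185606 -0.18850749  0.063     ] 0.07769223513234666 160.2977873940135
[ 3.87922553e-04  8.23908860e-01  5.66721896e-01 -5.76380899e-04]
[[ 0.36  0.93 -0.  ]
 [ 0.93 -0.36 -0.  ]
 [-0.   -0.   -1.  ]]
reader [ 0.64481366 -0.19225667  0.1       ]
```

```bash
python3 - <<'E'
from h import *
Q=[0,1,0,0]; x=.458; z=.082
command_gripper(0.0)
print(inverse_kinematics([x,-.13,.2],Q))
move_pose([x,-.13,.2],Q); movel([x,-.13,z],v=.12)
print(get_time(),get_tcp_pos(),get_ft_force())
for y in(-.165,-.18,-.19,-.20,-.21,-.22,-.226):
    movel([x,y,z],v=.05); print(y,np.round(get_ft_force(),1),get_time())
wait(.3)
cv2.imwrite("pics/top1.png",read_camera("top")[:,:,::-1]); cv2.imwrite("pics/side1.png",read_camera("side")[100:220,260:440,::-1].repeat(4,0).repeat(4,1))
E
```

```text
[-3.01566309e-01  2.36147638e-01  1.97023875e+00 -4.44089210e-16
  9.35206266e-01 -3.01566309e-01]
5.2333 [ 0.45846879 -0.13013634  0.08250396] [ 0.92398176 -0.72743381 -0.50971017]
-0.165 [-0.2 -0.4  0.2] 6.0833
-0.18 [-0.5  2.9 -0.4] 6.5333
-0.19 [-2.   2.7 -1.5] 6.8833
-0.2 [-1.7  2.5 -1.2] 7.2333
-0.21 [-0.5  0.1 -0.5] 7.5833
-0.22 [ 1.2 -0.4 -0.9] 7.9333
-0.226 [0.2 0.1 0.4] 8.2
```

View pics/side1.png

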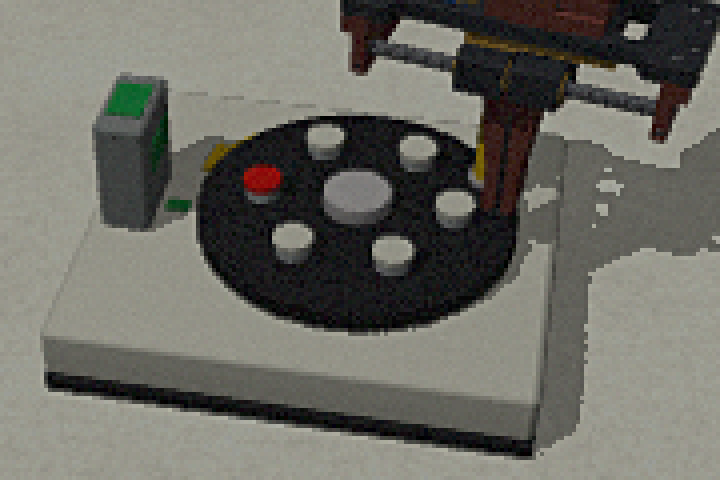

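The disc has clicked on. The force fell to about 0 past y = -0.21, and the red cup (265,180 in the crop) now faces the reader's green mark (178,205). I'll back off, lift clear and check from both cameras.

```bash
python3 - <<'E'
from h import *
movel([.458,-.20,.082],v=.08); movel([.458,-.20,.25],v=.15); movel([.38,.1,.25],v=.2); wait(.3)
a=np.array([.535,-.2147])
for n,rd in(("top",(380,135,495,248)),("side",(305,125,395,185))):
    im=read_camera(n); h=hsv(im); cv2.imwrite(f"pics/{n}2.png",im[:,:,::-1])
    m=(((h[...,0]<8)|(h[...,0]>172))&(h[...,1]>150)&(h[...,2]>80)).astype(np.uint8)
    q=onplane(n,blob(m,rd)[:,0].mean(0),.072)[:2]-a; print(n,"red r,ang",np.hypot(*q),np.degrees(np.arctan2(q[1],q[0])))
print(get_time(),get_ft_force())
E
```

```text
top red r,ang 0.05623970952686061 8.806650188128389Traceback (most recent call last):
  File "<stdin>", line 7, in <module>
  File "h.py", line 12, in blob
    return max(cs,key=cv2.contourArea)
ValueError: max() iterable argument is empty
```

View pics/top2.png

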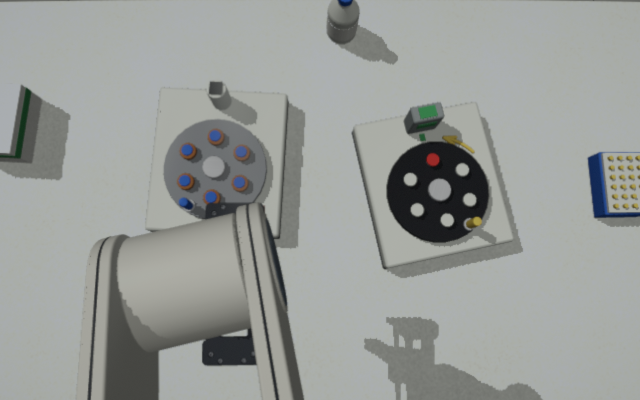

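The top view shows the red cup at (433,160) in front of the reader. It has turned about 58°, from -49.2° to 8.8°. The reagent bottles and blue post are where they were, and the arm is at z = 0.25, clear of everything.

```bash
python3 - <<'E'
from station import *
print(get_time(),get_tcp_pos(),get_ft_force()); job_done()
E
```

```text
12.4417 [0.38003526 0.09980304 0.24997281] [-0.52310007 -0.22052383 -0.30413313]
the job is handed in; nothing more can be done
```

The sample carousel is one station further anticlockwise, with the red-capped cup in front of the reader, and the job is handed in at about 12.4 s of the 29 s allowed.

I shut the gripper and pushed the yellow post sideways with the fingertips. Past half a station the resistance dropped to about 0 N and the detent clicked the disc home; the push peaked at about 4 N. I then backed off and lifted clear.

**Last checks:**
- **Sample carousel:** the top camera shows the red cup turned about 58°, against 60° nominal. I took no second picture to confirm it had stopped moving.
- **Reagent carousel:** by eye in the top view, its bottles and blue post look where they were at the start. I did not measure its angle.
- **Robot:** the tool was at z = 0.25 with a force reading of about 0.6 N (it wandered by about 1 N in free air), so it touches nothing.

**Failed or disagreed:**
- **Side-camera check:** the final red-cup check failed because no red was found in the search area; I think the arm was blocking the view. The earlier side picture, with the fingers still down, had shown the cup at the reader.
- **Starting measurements:** the side camera's disc centre was 8 mm off the top camera's in y. I used the top camera's, which fitted the given disc and post radii better.

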